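Set the bench polisher to speed step five and start it

TASK

Set the bench polisher to speed step five: with a fingertip on one side of its orange pointer, never taking it between the fingers, push it round clockwise over the clicks until it rests pointing at the fifth white dot after the red off dot. Only then press the green start button right down and let it spring back. Leave the bottle, club heads, sticker roll and caliper where they are.

Things in the scene. Friction and masses are not known exactly. Their poses are not given: they have to be found in the camera images.
- polisher: Bench polisher, bolted down; place and yaw differ each time. Grey housing 230 along its own x, 220 along y, flat black control deck 50 above the table from x = -110 to +30. Origin under the housing's centre; own +x to its back, +y to its left, z up. Mm.
- motor_top (a point): Top of the motor behind the deck, 102 mm above the table. The motor, 62 mm diameter, lies along the polisher's y from x = +49 to +111 mm; a grey felt wheel (68 mm diameter, top 106 mm) on its right end reaches out to y = -131 mm.
- selector_axis (a point): Point at deck height (50 mm) on the vertical axis of the pointer knob, at x = -40, y = +42 mm of the polisher; axes as the polisher's. About the axis is a round grey foot, 26 mm radius, up to 12 mm high; outside it the deck is free to beyond 60 mm radius on every side.
- pointer_tip (a point): Upper outer end of the orange pointer, 51 mm from the axis, 34 mm above the deck; turns with the knob. The pointer is an upright bar with a white line on top, 13 mm thick, from 19 mm behind the axis to 51 mm ahead of it, its sides 8 to 34 mm above the deck. A fingertip can push its side 35 to 48 mm from the axis and follow it round.
- pointer_frame (a point): Frame that turns with the pointer knob: origin on its axis at deck height, own x along the pointer towards its tip, z up.
- off_dot (a point): The red off dot (11 mm) on the deck, 63 mm from the knob's axis, 105 degrees anticlockwise (from above) of the polisher's own +x. Seven white dots (7 mm) for steps 1 to 7 follow clockwise, 30 degrees apart.
- selector (a joint): Pointer knob angle, rad, clockwise from above: 0 at the red dot, clicks every 0.5236, step five 2.618, step 7 3.665, stops just beyond. Starts at step 0, 1 or 2. Spring detents: about 2 to 4 N at 42 mm radius moves it; past the crest midway between two steps it runs on by itself to the next click and rests there.
- start_button (a joint): Travel of the start button in m: 0 released, 0.006 fully down (about 4 N); it springs back.
- start_button_top (a point): Centre of the top of the green round start button (32 mm diameter), on the deck at x = -45, y = -70 mm of the polisher; pressed straight down.
- wash_bottle: Loose bystander, to be left alone: grey-white wash bottle with red cap, 70x60x178, standing; origin under its centre (mm).
- iron_head: Loose bystander, to be left alone: bagged chrome iron club head, 43x105x78, standing; origin under its centre (mm).
- hybrid_head: Loose bystander, to be left alone: black hybrid club head, 76x105x60; origin under its centre (mm).
- sticker_roll: Loose bystander, to be left alone: green roll of stickers, 70 diameter x 22 high, lying flat; origin under its centre (mm).
- caliper: Loose bystander, to be left alone: digital caliper, 73x239x16, lying along its own y; origin under its middle (mm).

How it is judged (in metres and radians):
On the way, in this order (a step that is already met when the one before it is completed fails the run):
1. the pointer rests at step five with the start button still up (value of joint selector between 2.47799 and 2.758 rad and value of joint start_button below 0.0015 m), for 0.3 s.
2. the start button is pressed right down (value of joint selector between 2.47799 and 2.758 rad and value of joint start_button above 0.0045 m), for 0.05 s.
At the end, for the whole second after the job is handed in: The pointer rests at step five (2.618 rad, within 0.14 rad), the start button is up again (under 1.5 mm), and every loose thing lies within 30 mm of where it was (all of step 1 and velocity of joint selector between -0.05 and 0.05 rad/s and distance of each of wash_bottle, iron_head, hybrid_head, sticker_roll, caliper from where it was at the start of the episode below 0.03 m); the robot touches nothing.
It fails at once if the start button is pressed while the pointer is not at step five (value of joint start_button above 0.003 m and not (value of joint selector between 2.47799 and 2.758 rad)).
It fails at once if the pointer is taken between the fingers (the grasp point lies inside the bar, within 4 mm of its middle plane) (y of the grasp point in the frame of pointer_frame between -0.004 and 0.004 m and x of the grasp point in the frame of pointer_frame between -0.025 and 0.057 m and z of the grasp point in the frame of pointer_frame below 0.04 m).
It fails at once if a bystander is knocked, lifted or carried (moved 30 mm or more) (distance of any of wash_bottle, iron_head, hybrid_head, sticker_roll, caliper from where it was at the start of the episode above 0.03 m).
It also fails if it takes over 40 s, if anything falls off the work surface, if the arm or the gripper's body presses on something with over 40 N, if the wrist force passes 120 N, or if a joint passes its speed limit or range.

ROBOT

A 6-joint arm with a two-finger parallel gripper is mounted at the origin on the work surface; the furniture and walls round the work are solid. World frame = base frame: x ahead of the robot, y to its left, z up, the work surface at z = 0. Lengths are in mm, angles in rad, forces in N, time in s.
With the tool pointing down it reaches from about 325 to 900 mm from the base axis. Payload 6.1 kg.
Tool frame: the origin (TCP) lies at the very end of the fingers, on their centre line; the grasp point (between the pads) lies r.pinch_z behind it (r.pinch_z is the distance from the TCP to the grasp point, in mm); x points along the fingers, y is the direction in which the jaws open and shut, and the axes are right-handed (so a half turn about x gives the same grasp; the last joint's range is limited). The gripper opens to 85 mm and grips with 20 to 120 N. Pads are 22 mm wide; open, the fingers measure 114 mm over their backs; the gripper's body (76 mm by 85 mm) begins 54 mm behind the grasp point. The pads swing forward as they close: fully open they stand 13 mm farther back than shut.
Start: joints at [-1.466, 0.22, 1.526, -0, 1.395, -0.126], TCP at [142.966, -608.421, 231.3] pointing down, gripper open.
Joint ranges: [-2.98, 2.98], [-0.91, 2.08], [0.09, 2.57], [-1.24, 4.39], [0.2, 2.65], [-2.68, 2.68]. Speed limits (rad/s): [2.57, 2.57, 3.01, 3.14, 3.14, 3.14].

INTERFACE

Orientations are given as a unit quaternion [w, x, y, z].
In Python, from cell import r, eyes gives the robot as it stands.
- The arm moves only by the tool drive_tool, never from a script. Its argument "targets" is a list of rows, each an object with "linear": the shift along the world's x, y, z in m, a list of three; "turn": the turn about the world's z in degrees. A call has 1 to 12 rows; each row shifts and turns the commanded pose from where the row before left it; what a row does not reach is not made up. A row lasts 1/12 s, in which the tool goes at most 41.7 mm and 7.16 degrees, less where a joint would pass 70% of its speed; a pose out of reach is approached as far as the arm can. A call is refused whole if a number of a shift passes 0.0417 or a number of a turn 7.16, either way. A call with a gripper value outside its range is refused whole. "grip" is the opening in per cent of the stroke, from 0 (shut) to 100 (fully open), set as the call begins (left out, the last holds). The fingers move at their own pace and stop on an object; "newtons" is the grip in N (left out, the last holds). Time passes only in rows, so rows that do not move let the fingers close. It gives the time, the measured TCP pose, the force and the opening at its end, in the units of the state.
- r.observe(): the state, without advancing time (a new reading comes with each control period).
- eyes.snapshot(name): name is "scene" or "top" or "wrist"; returns a dict with "image" (384x512x3 uint8, red, green, blue), "range_z" (384x512 float32, mm along the optical axis (not along the pixel's ray), 0 where there is no reading), "camera_matrix" (3x3 intrinsics, pixels), "world_from_camera" (4x4, takes a point from camera to world coordinates). Camera axes: x right, y up, looking along -z (the intrinsics and any distortion apply to the point x, -y, -z); pixel columns grow to the right and rows downward; lengths in mm; the calibration is good to about 2 mm. The wrist camera is an equidistant fisheye: a pixel r from the principal point sees the ray r / f radians off the axis. A picture is of the moment at which its call begins.
- r.job_done(): hands the job in, once; it reports no verdict.
The state is a dict: "time_s": time; "q": joint angles; "joint_vel": joint speeds; "joint_efforts": joint torques, N m; "tcp_pos": TCP position; "tcp_rot": TCP orientation; "contact_force": force on the tool from outside, world axes, zero at the start; "moment": the same for the moment, N m; "width": finger opening in mm.
Only numpy, scipy, OpenCV 4.12 (cv2) and the standard library are available. Lean on these libraries where they do the work, as an engineer would, in place of code of your own. Each camera call takes 0.05 s, during which the arm holds its last target.

## Working session

There is one attempt and no reset: what is moved stays moved. The work goes in short steps, Python scripts to look and compute and a tool call to move; the robot and the scene stay as the last step left them, time stands still between calls to the robot, and variables do not carry over. Pictures are saved under pics/ and viewed, and the job is handed in when it is done.

Besides the shell and the picture viewer there is one more tool, called after ">>>" in YAML: its name, and indented under it one key for each argument. drive_tool: Moves the arm, as the interface text tells. Its arguments: {"type":"object","properties":{"targets":{"type":"array"},"grip":{"type":"number"},"newtons":{"type":"number"}},"required":["targets"]}

```bash
ls; mkdir -p pics; python3 - <<'E'
from cell import r, eyes
import cv2,pickle
print(r.observe(), r.pinch_z)
d={}
for n in ["scene","top","wrist"]:
    s=eyes.snapshot(n); d[n]=s
    cv2.imwrite(f"pics/{n}0.png",s["image"][:,:,::-1])
    print(n,s["camera_matrix"].tolist(),s["world_from_camera"].round(3).tolist(), [k for k in s])
pickle.dump(d,open("s0.pkl","wb"))
E
```

```text
pics
{'time_s': 0.0, 'q': array([-1.46610184e+00,  2.21224494e-01,  1.52759194e+00, -2.62872402e-06,
        1.39468079e+00, -1.26077004e-01]), 'joint_vel': array([-0.00097617,  0.00053882,  0.0002705 , -0.00102424,  0.0011723 ,
        0.00061045]), 'joint_efforts': array([-5.10180399e-06, -4.96904182e+01, -3.89388871e+01, -2.49127188e-04,
        1.12954641e-02, -2.55141333e-05]), 'tcp_pos': array([ 142.90277062, -607.83875624,  230.21038574]), 'tcp_rot': array([ 0.0807359 ,  0.70241078,  0.08208258, -0.70239822]), 'contact_force': array([ 0.64111657, -0.13524411, -0.37007224]), 'moment': array([-0.01376461,  0.03754325, -0.02353369]), 'width': 85.38143612400995} 18.700000000000003
scene [[468.56743347064787, 0.0, 255.4863189680882], [0.0, 468.56743347064787, 189.17520863964373], [0.0, 0.0, 1.0]] [[-0.445, 0.372, -0.814, -563.173], [-0.895, -0.178, 0.408, 363.495], [0.007, 0.911, 0.412, 622.637], [0.0, 0.0, 0.0, 1.0]] ['image', 'range_z', 'camera_matrix', 'world_from_camera']
top [[487.16692689503265, 0.0, 253.0572919636229], [0.0, 487.16692689503265, 179.1727851887219], [0.0, 0.0, 1.0]] [[0.002, 0.997, -0.077, 378.065], [-1.0, 0.002, 0.001, -143.856], [0.001, 0.077, 0.997, 1559.017], [0.0, 0.0, 0.0, 1.0]] ['image', 'range_z', 'camera_matrix', 'world_from_camera']
wrist [[297.3186396354542, 0.0, 255.3174699489742], [0.0, 297.3186396354542, 182.29207081188295], [0.0, 0.0, 1.0]] [[0.228, 0.929, 0.291, 217.34], [-0.974, 0.218, 0.067, -590.373], [-0.001, -0.299, 0.954, 372.664], [0.0, 0.0, 0.0, 1.0]] ['image', 'range_z', 'camera_matrix', 'world_from_camera']
```

View pics/scene0.png

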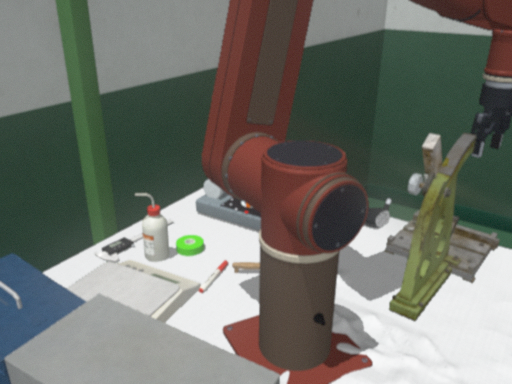

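View pics/top0.png

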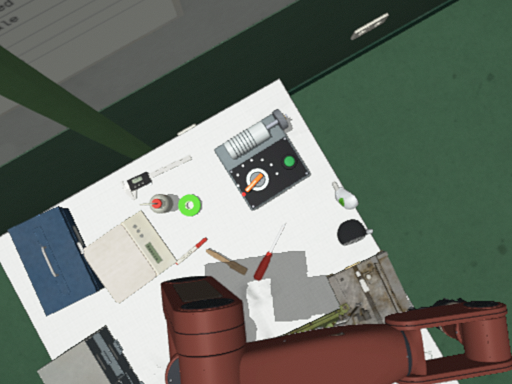

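View pics/wrist0.png

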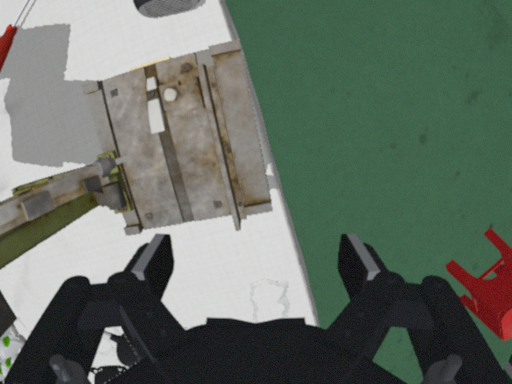

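The top view shows the polisher at about (262,165): orange pointer (253,185), green button (289,161) and motor (255,135). The robot and an olive bracket are at the bottom. Next I'll enlarge and measure.

```bash
cat > h.py <<'E'
import numpy as np,cv2
def ray(s,uv):
    K=s["camera_matrix"];T=s["world_from_camera"]
    d=np.array([(uv[0]-K[0,2])/K[0,0],-(uv[1]-K[1,2])/K[1,1],-1.0])
    return T[:3,3],T[:3,:3]@d
def onplane(s,uv,z):
    o,d=ray(s,uv);return o+d*(z-o[2])/d[2]
def proj(s,p):
    K=s["camera_matrix"];T=s["world_from_camera"]
    c=T[:3,:3].T@(np.asarray(p,float)-T[:3,3]);return np.array([K[0,0]*c[0]/-c[2]+K[0,2],K[1,1]*-c[1]/-c[2]+K[1,2]])
def blobs(m,lo=3):
    n,l,st,ce=cv2.connectedComponentsWithStats(m.astype(np.uint8))
    return [(ce[i].round(2),int(st[i,4])) for i in range(1,n) if st[i,4]>=lo]
E
python3 - <<'E'
import pickle,cv2,numpy as np
from h import *
s=pickle.load(open("s0.pkl","rb"))["top"];im=s["image"]
c=im[100:220,205:325,::-1]
cv2.imwrite("pics/topcrop.png",cv2.resize(c,(720,720)[:2] if 0 else (600,600),interpolation=cv2.INTER_CUBIC))
hsv=cv2.cvtColor(im,cv2.COLOR_RGB2HSV)
roi=np.zeros(im.shape[:2],bool);roi[100:220,205:325]=1
H,S,V=[hsv[...,i].astype(int) for i in range(3)]
for n,m,z in [("green",(H>50)&(H<85)&(S>120)&(V>80),60),("orange",(H>=6)&(H<22)&(S>130)&(V>100),84),("red",((H<5)|(H>173))&(S>130)&(V>80),50),("white",(S<50)&(V>150),50)]:
    for b,a in blobs(m&roi): print(n,b,a,onplane(s,b,z).round(1), s["range_z"][int(b[1]),int(b[0])])
E
```

```text
green [288.95 160.87] 94 [ 550.4 -255.8   60. ] 1497.0846
orange [254.49 181.4 ] 80 [ 484.8 -149.1   84. ] 1482.7078
red [243.62 193.62] 13 [ 449.2 -115.6   50. ] 1513.8132
white [259.92 163.09] 9097 [ 544.5 -166.1   50. ] 1516.6565
white [284.33 138.33] 3 [ 622.4 -242.3   50. ] 1527.0004
white [251.   159.71] 7 [ 555.  -138.3   50. ] 1520.6069
white [262.  159.5] 6 [ 555.7 -172.5   50. ] 1518.6752
white [271.   164.29] 7 [ 540.8 -200.6   50. ] 1515.3344
white [242.5 165.5] 4 [ 536.8 -111.8   50. ] 1517.9402
white [257.4  178.49] 257 [ 496.3 -158.3   50. ] 1478.788
white [276.5 173. ] 6 [ 513.6 -217.6   50. ] 1506.8656
white [237.5 174.5] 4 [508.6 -96.4  50. ] 1513.175
```

View pics/topcrop.png

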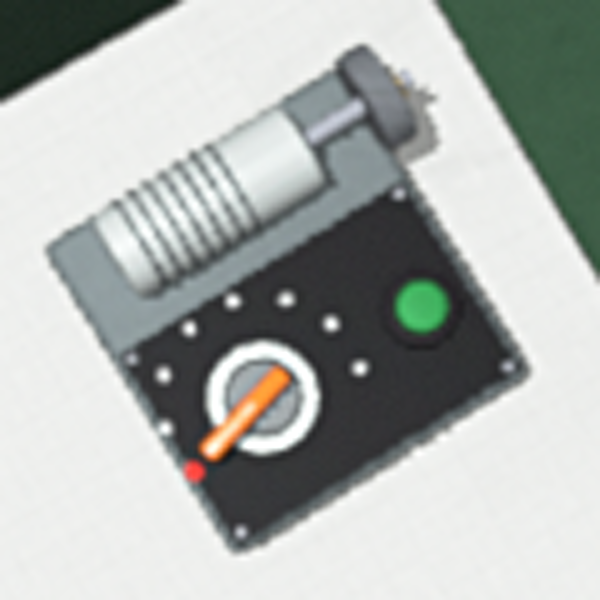

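Counting clockwise from the red dot, the white dots (enlarged pixels) are 1 (165,428), 2 (164,375), 3 (190,328), 4 (232,301), 5 (286,299), 6 (331,323) and 7 (360,368). The pointer is at the red dot, so step 0. Next I'll fit the pose.

```bash
cat >> h.py <<'E'
from scipy.spatial.transform import Rotation as R
def toolaxes(q): return R.from_quat([q[1],q[2],q[3],q[0]]).as_matrix()
E
python3 - <<'E'
import pickle,cv2,numpy as np
from h import *
from cell import r
D=pickle.load(open("s0.pkl","rb"));s=D["top"];im=s["image"]
hsv=cv2.cvtColor(im,cv2.COLOR_RGB2HSV).astype(int)
# centroid refine by brightness weights around dots, steps1..7
cr=[(165,428),(164,375),(190,328),(232,301),(286,299),(331,323),(360,368)]
P={0:onplane(s,(243.62,193.62),50)}
g=im.min(axis=2).astype(float)
for k,(a,b) in enumerate(cr,1):
    u,v=205+a/5-.5,100+b/5-.5
    for it in range(3):
        ui,vi=int(round(u)),int(round(v));w=np.clip(g[vi-2:vi+3,ui-2:ui+3]-90,0,None)
        yy,xx=np.mgrid[vi-2:vi+3,ui-2:ui+3];u=(w*xx).sum()/w.sum();v=(w*yy).sum()/w.sum()
    P[k]=onplane(s,(u,v),50)
A=[];B=[]
for k,p in P.items():
    t=np.deg2rad(105-30*k);c,s_=63*np.cos(t),63*np.sin(t)
    A+=[[1,0,c,-s_],[0,1,s_,c]];B+=[p[0],p[1]]
A=np.array(A);B=np.array(B);x,*_=np.linalg.lstsq(A,B,rcond=None)
print("ctr",x[:2],"scale",np.hypot(*x[2:]),"yaw",np.degrees(np.arctan2(x[3],x[2])),"res",(A@x-B).round(1))
yaw=np.arctan2(x[3],x[2]);Rm=np.array([[np.cos(yaw),-np.sin(yaw)],[np.sin(yaw),np.cos(yaw)]])
o=x[:2]-Rm@[-40,42];print("origin",o,"button pred",o+Rm@[-45,-70])
np.savez("pose.npz",ctr=x[:2],yaw=yaw,btn=o+Rm@[-45,-70])
# heights from depth
from h import *
for n in ["top","scene"]:
    s=D[n];z=s["range_z"];K=s["camera_matrix"];T=s["world_from_camera"]
    v,u=np.mgrid[:384,:512];c=np.stack([(u-K[0,2])/K[0,0]*z,-(v-K[1,2])/K[1,1]*z,-z],-1)
    w=c@T[:3,:3].T+T[:3,3]
    for pt in ([(289,161),(262,172),(251,186),(320,320)] if n=="top" else [(432,150),(455,160),(425,250),(415,180)]):
        print(n,pt,w[pt[1],pt[0]].round(0))
print(toolaxes(r.observe()["tcp_rot"]).round(3))
E
```

```text
ctr [ 493.99853544 -156.84392096] scale 1.0147970134549027 yaw 32.06870209115955 res [-2.   2.3  2.8 -4.7 -0.3  1.1 -0.4  1.2  0.2  0.1  0.3  0.7 -0.1 -0.4
 -0.4 -0.3]
origin [ 550.19432019 -171.19779765] button pred [ 549.22628004 -254.40875185]
top (289, 161) [ 549. -255.   72.]
top (262, 172) [ 516. -173.   51.]
top (251, 186) [ 471. -139.   88.]
top (320, 320) [  60. -352.   27.]
scene (432, 150) [  33. -305.  329.]
scene (455, 160) [  42. -385.  293.]
scene (425, 250) [  -7. -289.  137.]
scene (415, 180) [  63. -306.  256.]
[[-0.     0.229 -0.973]
 [ 0.002 -0.973 -0.229]
 [-1.    -0.002 -0.   ]]
```

```bash
python3 - <<'E'
import pickle,cv2,numpy as np
from h import *
s=pickle.load(open("s0.pkl","rb"))["top"];im=s["image"]
P={0:(449.2,-115.6)}
cr=[(165,428),(164,375),(190,328),(232,301),(286,299),(331,323),(360,368)]
g=im.min(axis=2).astype(float)
for k,(a,b) in enumerate(cr,1):
    if k==1: continue
    u,v=205+a/5-.5,100+b/5-.5
    for it in range(3):
        ui,vi=int(round(u)),int(round(v));w=np.clip(g[vi-2:vi+3,ui-2:ui+3]-90,0,None)
        yy,xx=np.mgrid[vi-2:vi+3,ui-2:ui+3];u=(w*xx).sum()/w.sum();v=(w*yy).sum()/w.sum()
    P[k]=onplane(s,(u,v),50)[:2]
A=[];B=[]
for k,p in P.items():
    t=np.deg2rad(105-30*k);c,s_=63*np.cos(t),63*np.sin(t)
    A+=[[1,0,c,-s_],[0,1,s_,c]];B+=[p[0],p[1]]
A=np.array(A);B=np.array(B);x,*_=np.linalg.lstsq(A,B,rcond=None)
yaw=np.arctan2(x[3],x[2]);print("ctr",x[:2],"scale",np.hypot(*x[2:]),"yaw",np.degrees(yaw),"res",(A@x-B).round(1))
C=x[:2];Rm=np.array([[np.cos(yaw),-np.sin(yaw)],[np.sin(yaw),np.cos(yaw)]])
btn=C-Rm@[-40,42]+Rm@[-45,-70];print("button",btn)
np.savez("pose.npz",ctr=C,yaw=yaw,btn=btn)
def tcp(phi,d=21,rad=42):
    f=np.deg2rad(phi);return C+rad*np.array([np.cos(f),np.sin(f)])+d*np.array([-np.sin(f),np.cos(f)])
f0=np.degrees(yaw)+105;print("start",f0,tcp(f0,36))
for k in range(0,16): print(k,f0-10*k,tcp(f0-10*k).round(1),(tcp(f0-10*k)-tcp(f0-10*(k-1))).round(1))
# orange pointer axis check at z=84
hsv=cv2.cvtColor(im,cv2.COLOR_RGB2HSV).astype(int);m=(hsv[...,0]>=5)&(hsv[...,0]<22)&(hsv[...,1]>130)&(hsv[...,2]>100)
m[:150]=0;m[210:]=0;m[:,:235]=0;m[:,275:]=0
v,u=np.nonzero(m);pts=np.array([onplane(s,p,84)[:2] for p in zip(u,v)]);d=pts-pts.mean(0);w,V=np.linalg.eigh(d.T@d);a=V[:,1];print("ptr",pts.mean(0),np.degrees(np.arctan2(a[1],a[0])),np.ptp(d@a))
E
```

```text
ctr [ 494.91384226 -157.47209148] scale 0.9974521451707352 yaw 32.24872192950505 res [-0.4  0.8  0.2 -0.6 -0.4 -0.1 -0.  -0.6  0.1  0.5  0.1 -0.2  0.4  0.2]
button [ 550.4478565  -254.86291888]
start 137.24872192950505 [ 439.63551631 -155.39683744]
0 137.24872192950505 [ 449.8 -144.4] [1.6 8. ]
1 127.24872192950505 [ 452.8 -136.8] [3.  7.6]
2 117.24872192950505 [ 457.  -129.7] [4.2 7. ]
3 107.24872192950505 [ 462.4 -123.6] [5.4 6.2]
4 97.24872192950505 [ 468.8 -118.5] [6.4 5.1]
5 87.24872192950505 [ 476.  -114.5] [7.2 3.9]
6 77.24872192950505 [ 483.7 -111.9] [7.7 2.6]
7 67.24872192950505 [ 491.8 -110.6] [8.1 1.3]
8 57.24872192950505 [ 500.  -110.8] [ 8.2 -0.2]
9 47.24872192950505 [ 508.  -112.4] [ 8.  -1.6]
10 37.24872192950505 [ 515.6 -115.3] [ 7.6 -3. ]
11 27.248721929505052 [ 522.6 -119.6] [ 7.  -4.2]
12 17.248721929505052 [ 528.8 -125. ] [ 6.2 -5.4]
13 7.248721929505052 [ 533.9 -131.3] [ 5.1 -6.4]
14 -2.7512780704949478 [ 537.9 -138.5] [ 3.9 -7.2]
15 -12.751278070494948 [ 540.5 -146.3] [ 2.6 -7.7]
ptr [ 484.79354785 -149.12624509] 137.14633376238785 70.95319216890405
```

Everything agrees: the dot fit residuals are under 1 mm, and the pointer measures 137.1° against 137.2° expected at the red dot. Its length is 71 mm (70 given), and the button is within 1 mm of its prediction. I'll travel high with the fingers shut.

>>> drive_tool:
  grip: 0
  newtons: 20
  targets:
    - {"linear": [0.0165, 0.025, 0.005], "turn": 7}
    - {"linear": [0.0165, 0.025, 0.005], "turn": 7}
    - {"linear": [0.0165, 0.025, 0], "turn": 7}
    - {"linear": [0.0165, 0.025, 0], "turn": 7}
    - {"linear": [0.0165, 0.025, 0], "turn": 7}
    - {"linear": [0.0165, 0.025, 0], "turn": 7}
    - {"linear": [0.0165, 0.025, 0], "turn": 7}
    - {"linear": [0.0165, 0.025, 0], "turn": 7}
    - {"linear": [0.0165, 0.025, 0], "turn": 7}
    - {"linear": [0.0165, 0.025, 0], "turn": 7}
    - {"linear": [0.0165, 0.025, 0], "turn": 7}
    - {"linear": [0.0165, 0.025, 0], "turn": 7}

```text
time_s: 1.15
tcp_pos: [341.4, -307.0, 241.1]
tcp_rot: [0.532, 0.466, 0.532, -0.466]
contact_force: [0.3, 0.9, -0.5]
width: 0.2
```

>>> drive_tool:
  targets:
    - {"linear": [0.0165, 0.025, 0], "turn": 7}
    - {"linear": [0.0165, 0.025, 0], "turn": 7}
    - {"linear": [0.0165, 0.025, 0], "turn": 7}
    - {"linear": [0.0165, 0.025, 0], "turn": 7}
    - {"linear": [0.0165, 0.025, 0], "turn": 7}
    - {"linear": [0.0165, 0.025, 0], "turn": 5}
    - {"linear": [0, 0, 0], "turn": 0}
    - {"linear": [0, 0, 0], "turn": 0}
    - {"linear": [0, 0, 0], "turn": 0}

```text
time_s: 1.9
tcp_pos: [439.7, -158.5, 241.1]
tcp_rot: [0.658, 0.258, 0.659, -0.258]
contact_force: [0.6, -0.6, -0.3]
width: -0.4
```

```bash
python3 - <<'E'
from cell import r,eyes
from h import *
o=r.observe();print(o["time_s"],o["tcp_pos"],o["q"].round(2),o["width"],o["contact_force"]);A=toolaxes(o["tcp_rot"]);print(np.degrees(np.arctan2(A[1,1],A[0,1])),A[:,0])
s=eyes.snapshot("wrist");cv2.imwrite("pics/w1.png",s["image"][:,:,::-1])
E
```

```text
1.9 [ 439.66341968 -158.50817213  241.05581391] [-0.51 -0.17  1.91 -0.    1.41 -1.34] -0.40242520500764 [ 0.62730836 -0.55776753 -0.29345566]
47.201037806831096 [-7.32276831e-04 -1.91143529e-04 -9.99999714e-01]
```

View pics/w1.png

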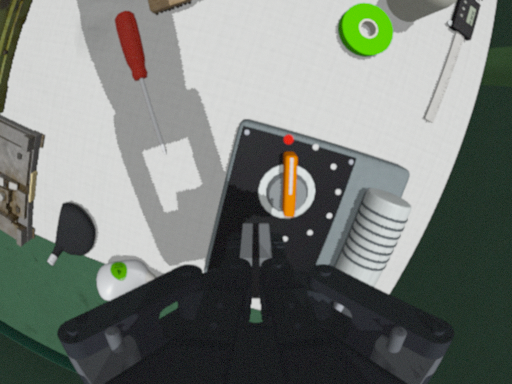

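The picture shows the shut fingertips at (257,240) and the pointer at the red dot (289,140), with free deck on its far side. I'll go down beside the bar on its anticlockwise side.

>>> drive_tool:
  targets:
    - {"linear": [0, 0.003, -0.035], "turn": 0}
    - {"linear": [0, 0, -0.035], "turn": 0}
    - {"linear": [0, 0, -0.035], "turn": 0}
    - {"linear": [0, 0, -0.035], "turn": 0}
    - {"linear": [0, 0, -0.02], "turn": 0}
    - {"linear": [0, 0, -0.015], "turn": 0}
    - {"linear": [0, 0, 0], "turn": 0}
    - {"linear": [0, 0, 0], "turn": 0}

```text
time_s: 2.62
tcp_pos: [438.9, -156.0, 65.8]
tcp_rot: [0.657, 0.259, 0.659, -0.259]
contact_force: [-0.0, -0.9, 0.1]
width: -0.0
```

```bash
python3 - <<'E'
from cell import r,eyes
from h import *
s=eyes.snapshot("wrist");cv2.imwrite("pics/w2.png",s["image"][:,:,::-1])
s=eyes.snapshot("top");cv2.imwrite("pics/t2.png",cv2.resize(s["image"][100:220,205:325,::-1],(600,600)))
E
```

```text
(no output)
```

View pics/w2.png

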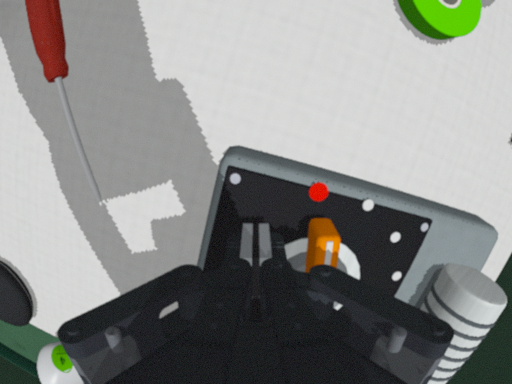

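View pics/t2.png

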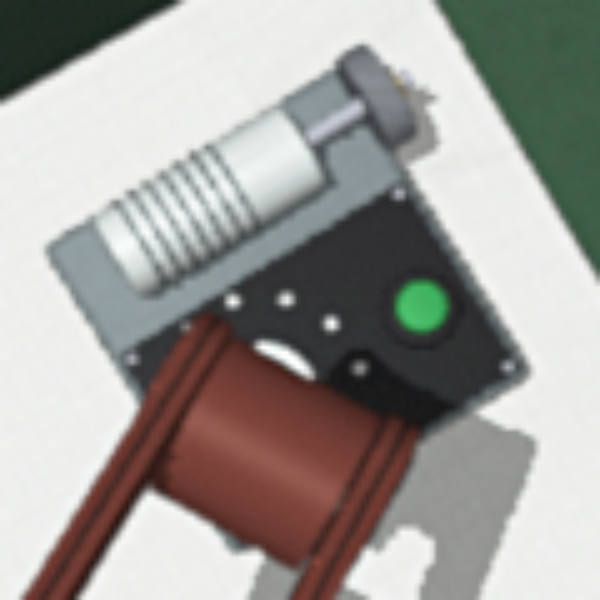

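The fingertip is down at z 66, beside the bar at (320,240) with a visible gap. I'll close up to it.

>>> drive_tool:
  targets:
    - {"linear": [0.003, 0.003, 0], "turn": 0}
    - {"linear": [0.003, 0.003, 0], "turn": 0}
    - {"linear": [0.002, 0.0025, 0], "turn": 0}
    - {"linear": [0.0015, 0.0015, 0], "turn": 0}
    - {"linear": [0.001, 0.0015, 0], "turn": 0}
    - {"linear": [0, 0, 0], "turn": 0}
    - {"linear": [0, 0, 0], "turn": 0}

```text
time_s: 3.3
tcp_pos: [450.7, -144.1, 66.6]
tcp_rot: [0.659, 0.258, 0.658, -0.258]
contact_force: [-0.4, -1.4, 1.7]
width: 0.3
```

```bash
python3 - <<'E'
from cell import r,eyes
from h import *
s=eyes.snapshot("wrist");cv2.imwrite("pics/w3.png",s["image"][:,:,::-1])
E
```

```text
(no output)
```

View pics/w3.png

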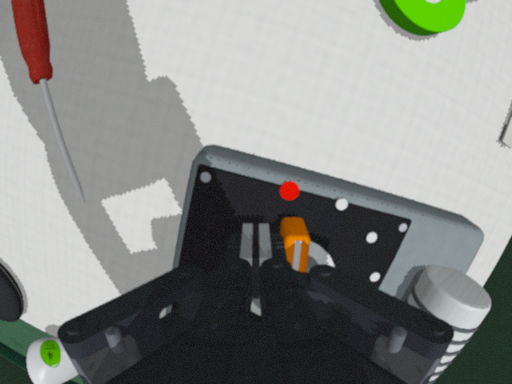

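A gap of about 6 mm remains, so the finger is thinner than assumed (half about 8.5 mm). I'll recompute the arc with a 15 mm offset.

```bash
python3 - <<'E'
import numpy as np
C=np.load("pose.npz")["ctr"]
def tcp(phi,d=15,rad=42):
    f=np.deg2rad(phi);return C+rad*np.array([np.cos(f),np.sin(f)])+d*np.array([-np.sin(f),np.cos(f)])
p=np.array([450.7,-144.1])
for k in range(0,30):
    q=tcp(137.2-5*k); print(k,round(137.2-5*k,1),q.round(1),(q-p).round(1));p=q
E
```

```text
0 137.2 [ 453.9 -139.9] [3.2 4.2]
1 132.2 [ 455.6 -136.4] [1.7 3.5]
2 127.2 [ 457.6 -133.1] [2.  3.3]
3 122.2 [ 459.8 -129.9] [2.3 3.2]
4 117.2 [ 462.4 -127. ] [2.5 3. ]
5 112.2 [ 465.2 -124.3] [2.8 2.7]
6 107.2 [ 468.2 -121.8] [3.  2.5]
7 102.2 [ 471.4 -119.6] [3.2 2.2]
8 97.2 [ 474.8 -117.7] [3.4 1.9]
9 92.2 [ 478.3 -116.1] [3.5 1.6]
10 87.2 [ 482.  -114.8] [3.7 1.3]
11 82.2 [ 485.8 -113.8] [3.8 1. ]
12 77.2 [ 489.6 -113.2] [3.8 0.6]
13 72.2 [ 493.5 -112.9] [3.9 0.3]
14 67.2 [ 497.4 -112.9] [ 3.9 -0. ]
15 62.2 [ 501.2 -113.3] [ 3.9 -0.4]
16 57.2 [ 505.1 -114. ] [ 3.8 -0.7]
17 52.2 [ 508.8 -115.1] [ 3.7 -1. ]
18 47.2 [ 512.4 -116.5] [ 3.6 -1.4]
19 42.2 [ 516.  -118.1] [ 3.5 -1.7]
20 37.2 [ 519.3 -120.1] [ 3.3 -2. ]
21 32.2 [ 522.5 -122.4] [ 3.2 -2.3]
22 27.2 [ 525.4 -124.9] [ 3.  -2.5]
23 22.2 [ 528.1 -127.7] [ 2.7 -2.8]
24 17.2 [ 530.6 -130.7] [ 2.5 -3. ]
25 12.2 [ 532.8 -133.9] [ 2.2 -3.2]
26 7.2 [ 534.7 -137.3] [ 1.9 -3.4]
27 2.2 [ 536.3 -140.9] [ 1.6 -3.5]
28 -2.8 [ 537.6 -144.5] [ 1.3 -3.7]
29 -7.8 [ 538.6 -148.3] [ 1.  -3.8]
```

>>> drive_tool:
  targets:
    - {"linear": [0.0015, 0.002, 0], "turn": 0}
    - {"linear": [0.0017, 0.0022, 0], "turn": 0}
    - {"linear": [0.0017, 0.0035, 0], "turn": -5}
    - {"linear": [0.002, 0.0033, 0], "turn": -5}
    - {"linear": [0.0023, 0.0032, 0], "turn": -5}
    - {"linear": [0.0025, 0.003, 0], "turn": -5}
    - {"linear": [0.0028, 0.0027, 0], "turn": -5}
    - {"linear": [0.003, 0.0025, 0], "turn": -5}
    - {"linear": [0.0032, 0.0022, 0], "turn": -5}
    - {"linear": [0, 0, 0], "turn": 0}
    - {"linear": [0, 0, 0], "turn": 0}

```text
time_s: 4.27
tcp_pos: [471.2, -118.7, 66.0]
tcp_rot: [0.551, 0.443, 0.551, -0.443]
contact_force: [0.3, -1.3, -0.2]
width: -0.3
```

```bash
python3 - <<'E'
from cell import r,eyes
from h import *
s=eyes.snapshot("wrist");cv2.imwrite("pics/w4.png",s["image"][:,:,::-1])
E
```

```text
(no output)
```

View pics/w4.png

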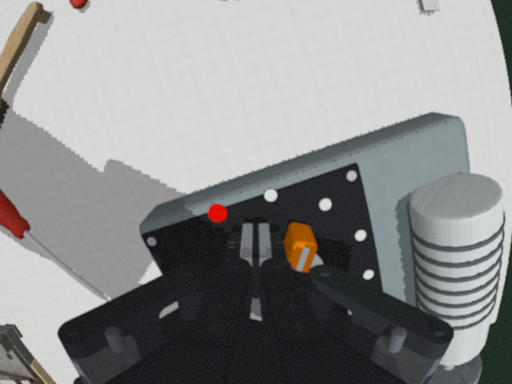

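The pointer moved and has run ahead of the finger. The red dot is at (218,213), dots 1 to 4 are at (271,195), (325,204), (361,236) and (369,274), and the bar is at (300,245). I'll measure its angle.

```bash
cat >> h.py <<'E'
def wplane(s,uv,z):
    K=s["camera_matrix"];T=s["world_from_camera"]
    x,y=uv[0]-K[0,2],uv[1]-K[1,2];rr=np.hypot(x,y);th=rr/K[0,0]
    d=T[:3,:3]@np.array([np.sin(th)*x/rr,-np.sin(th)*y/rr,-np.cos(th)]);o=T[:3,3]
    return o+d*(z-o[2])/d[2]
def pointer(s,verbose=True):
    im=s["image"];hsv=cv2.cvtColor(im,cv2.COLOR_RGB2HSV).astype(int);H,S,V=[hsv[...,i] for i in range(3)]
    m=(H>=5)&(H<24)&(S>120)&(V>70)
    n,l,st,ce=cv2.connectedComponentsWithStats(m.astype(np.uint8))
    C=np.load("pose.npz")["ctr"]
    # largest component near knob
    best=None
    for i in range(1,n):
        if st[i,4]<30: continue
        p=wplane(s,ce[i],80)[:2]
        if np.linalg.norm(p-C)<60 and (best is None or st[i,4]>st[best,4]): best=i
    k=cv2.morphologyEx((l==best).astype(np.uint8),cv2.MORPH_CLOSE,np.ones((5,5)))
    v,u=np.nonzero(k)
    P=np.array([wplane(s,(a,b),84)[:2] for a,b in zip(u,v)])-C
    rad=np.hypot(*P.T);return P,rad,(u,v)
E
python3 - <<'E'
from cell import r,eyes
from h import *
s=eyes.snapshot("wrist");C=np.load("pose.npz")["ctr"]
for n,p,z in [("red",(218,213),50),("1",(271,195),50),("2",(325,204),50),("3",(361,236),50),("lineA",(305,249),84),("lineB",(300,271),84)]:
    q=wplane(s,p,z)[:2]-C;print(n,q.round(1),np.hypot(*q).round(1),np.degrees(np.arctan2(q[1],q[0])).round(1))
P,rad,(u,v)=pointer(s)
i=rad>42;print(rad.max(),[np.degrees(np.arctan2(*P[j][::-1])).round(0) for j in np.argsort(-rad)[:8]])
cv2.imwrite("pics/w4c.png",cv2.resize(s["image"][190:320,220:390,::-1],(680,520),interpolation=cv2.INTER_CUBIC))
E
```

```text
red [-46.8  42.1] 62.9 138.0
1 [-19.3  59.6] 62.6 107.9
2 [13.  60.8] 62.2 78.0
3 [42.8 44.7] 61.9 46.3
lineA [-1.  47.5] 47.5 91.3
lineB [ 0.2 34.5] 34.5 89.7
61.797166250568246 [np.float64(100.0), np.float64(97.0), np.float64(98.0), np.float64(98.0), np.float64(99.0), np.float64(99.0), np.float64(100.0), np.float64(100.0)]
```

View pics/w4c.png

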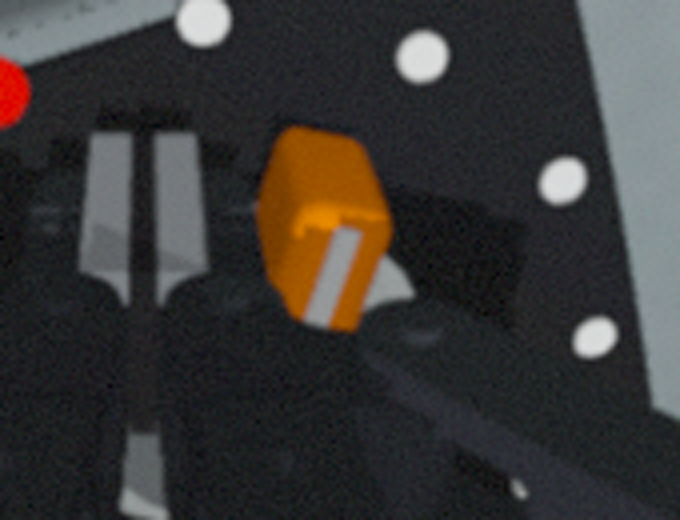

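The white line on the bar reads about 91°, which is near the crest between steps 1 and 2 (92°), held there by the finger. So the black finger really is about 29 mm thick, and the original 21 mm offset holds with flat contact. I'll go on with that arc, squaring the finger to the bar.

>>> drive_tool:
  targets:
    - {"linear": [0.0016, 0.0014, 0], "turn": -5}
    - {"linear": [0.0016, 0.0014, 0], "turn": -5}
    - {"linear": [0.0016, 0.0014, 0], "turn": -5}
    - {"linear": [0.0038, 0.0013, 0], "turn": -5}
    - {"linear": [0.0039, 0.0013, 0], "turn": -5}
    - {"linear": [0.004, 0.0007, 0], "turn": -5}
    - {"linear": [0.0041, 0.0006, 0], "turn": -5}
    - {"linear": [0.0041, -0.0001, 0], "turn": -5}
    - {"linear": [0.0041, -0.0001, 0], "turn": -5}
    - {"linear": [0, 0, 0], "turn": 0}
    - {"linear": [0, 0, 0], "turn": 0}
    - {"linear": [0, 0, 0], "turn": 0}

```text
time_s: 5.37
tcp_pos: [499.7, -111.4, 66.2]
tcp_rot: [-0.339, -0.62, -0.34, 0.62]
contact_force: [0.2, 0.5, -0.2]
width: -0.3
```

```bash
python3 - <<'E'
from cell import r,eyes
from h import *
s=eyes.snapshot("wrist")
cv2.imwrite("pics/w5.png",cv2.resize(s["image"][150:330,180:420,::-1],(720,540),interpolation=cv2.INTER_CUBIC))
import pickle;pickle.dump(s,open("w5.pkl","wb"))
E
```

```text
(no output)
```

View pics/w5.png

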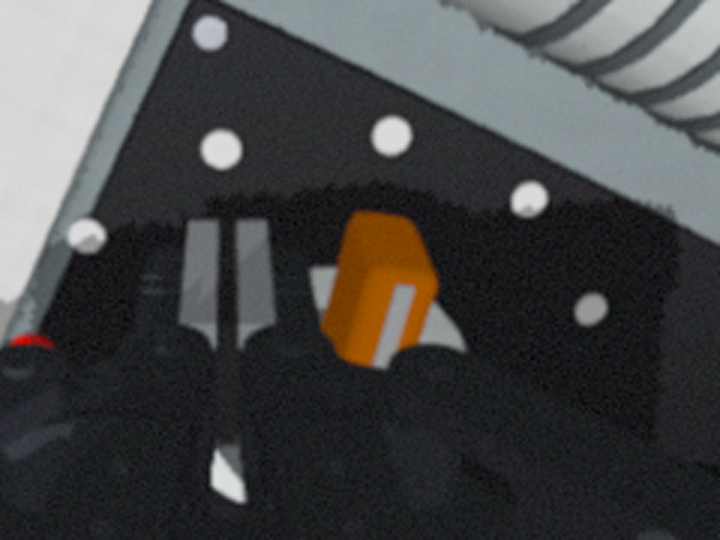

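```bash
python3 - <<'E'
import pickle
from h import *
s=pickle.load(open("w5.pkl","rb"));C=np.load("pose.npz")["ctr"]
for n,p,z in [("2",(221,149),50),("3",(391,135),50),("4",(529,198),50),("5",(590,308),50),("lineA",(406,286),84),("lineB",(380,366),84)]:
    q=wplane(s,(180+p[0]/3,150+p[1]/3),z)[:2]-C;print(n,q.round(1),np.hypot(*q).round(1),np.degrees(np.arctan2(q[1],q[0])).round(1))
E
```

```text
2 [12.8 60.7] 62.0 78.1
3 [41.7 45.5] 61.7 47.5
4 [59.3 17.8] 61.9 16.7
5 [ 60.2 -14.9] 62.1 -13.9
lineA [32.2 35.2] 47.7 47.5
lineB [21.2 23.6] 31.7 48.1
```

The pointer rests at step 3 (47.5° measured, 47.2° ideal). On to step 4.

>>> drive_tool:
  targets:
    - {"linear": [0.004, -0.0008, 0], "turn": -5}
    - {"linear": [0.004, -0.0008, 0], "turn": -5}
    - {"linear": [0.0038, -0.0015, 0], "turn": -5}
    - {"linear": [0.0038, -0.0015, 0], "turn": -5}
    - {"linear": [0.0035, -0.0021, 0], "turn": -5}
    - {"linear": [0.0035, -0.0021, 0], "turn": -5}
    - {"linear": [0, 0, 0], "turn": 0}
    - {"linear": [0, 0, 0], "turn": 0}
    - {"linear": [0, 0, 0], "turn": 0}

```text
time_s: 6.17
tcp_pos: [522.3, -120.2, 66.2]
tcp_rot: [-0.167, -0.687, -0.168, 0.687]
contact_force: [0.1, -0.2, 0.3]
width: 0.1
```

```bash
python3 - <<'E'
from cell import r,eyes
from h import *
s=eyes.snapshot("wrist")
cv2.imwrite("pics/w6.png",cv2.resize(s["image"][150:330,180:420,::-1],(720,540),interpolation=cv2.INTER_CUBIC))
import pickle;pickle.dump(s,open("w6.pkl","wb"))
E
```

```text
(no output)
```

View pics/w6.png

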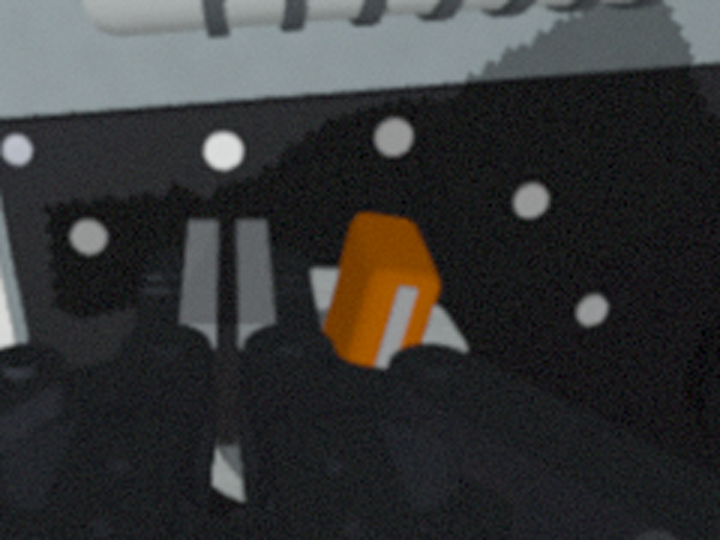

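It is the same picture shifted by one click: the bar aims at dot 4 (394,136). One more identical 30° push reaches step 5.

>>> drive_tool:
  targets:
    - {"linear": [0.0031, -0.0027, 0], "turn": -5}
    - {"linear": [0.0031, -0.0027, 0], "turn": -5}
    - {"linear": [0.0026, -0.0032, 0], "turn": -5}
    - {"linear": [0.0026, -0.0032, 0], "turn": -5}
    - {"linear": [0.002, -0.0036, 0], "turn": -5}
    - {"linear": [0.002, -0.0036, 0], "turn": -5}
    - {"linear": [0, 0, 0], "turn": 0}
    - {"linear": [0, 0, 0], "turn": 0}
    - {"linear": [0, 0, 0], "turn": 0}

```text
time_s: 6.97
tcp_pos: [537.7, -139.1, 66.3]
tcp_rot: [0.016, -0.707, 0.016, 0.707]
contact_force: [-0.0, -0.1, 0.7]
width: -0.1
```

```bash
python3 - <<'E'
from cell import r,eyes
from h import *
s=eyes.snapshot("wrist")
cv2.imwrite("pics/w7.png",cv2.resize(s["image"][150:330,180:420,::-1],(720,540),interpolation=cv2.INTER_CUBIC))
import pickle;pickle.dump(s,open("w7.pkl","wb"))
E
```

```text
(no output)
```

View pics/w7.png

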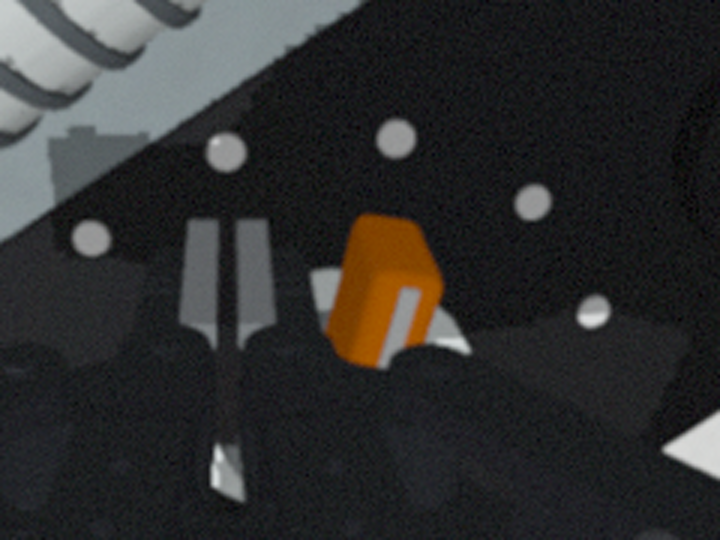

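Step 5: the bar aims at (397,138), with only dots 6 (532,202) and 7 (593,312) after it. I'll back off, go up and over to the button, and then verify from the top camera.

>>> drive_tool:
  targets:
    - {"linear": [0, 0.006, 0], "turn": 0}
    - {"linear": [0, 0.006, 0], "turn": 0}
    - {"linear": [0, 0, 0.02], "turn": 0}
    - {"linear": [0, 0, 0.035], "turn": 0}
    - {"linear": [0, 0, 0.035], "turn": 0}
    - {"linear": [0.004, -0.032, 0], "turn": 0}
    - {"linear": [0.004, -0.032, 0], "turn": 0}
    - {"linear": [0.004, -0.032, 0], "turn": 0}
    - {"linear": [0.001, -0.032, 0], "turn": 0}
    - {"linear": [0, 0, 0], "turn": 0}
    - {"linear": [0, 0, 0], "turn": 0}

```text
time_s: 7.93
tcp_pos: [550.8, -256.0, 156.1]
tcp_rot: [0.018, -0.707, 0.018, 0.707]
contact_force: [-0.5, 0.3, 0.1]
width: -0.2
```

```bash
python3 - <<'E'
from cell import r,eyes
from h import *
import pickle
s=eyes.snapshot("wrist");im=s["image"];pickle.dump(s,open("w8.pkl","wb"))
cv2.imwrite("pics/w8.png",im[:,:,::-1])
t=eyes.snapshot("top");cv2.imwrite("pics/t8.png",cv2.resize(t["image"][100:220,205:325,::-1],(600,600)))
o=r.observe();print(o["tcp_pos"],o["contact_force"])
hsv=cv2.cvtColor(im,cv2.COLOR_RGB2HSV).astype(int);H,S,V=[hsv[...,i] for i in range(3)]
for b,a in blobs((H>60)&(H<80)&(S>100)&(V>70),60): print("g",b,a,wplane(s,b,68).round(1))
print(np.load("pose.npz")["btn"])
E
```

```text
[ 550.703409   -254.13226869  155.85644064] [-0.06825624  0.24650223  0.29266041]
g [254.87 189.25] 1197 [ 549.1 -255.3   68. ]
[ 550.4478565  -254.86291888]
```

View pics/w8.png

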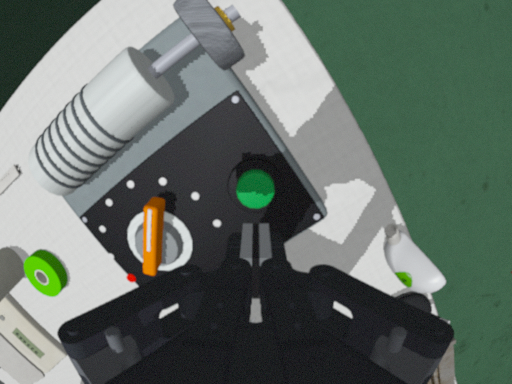

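View pics/t8.png

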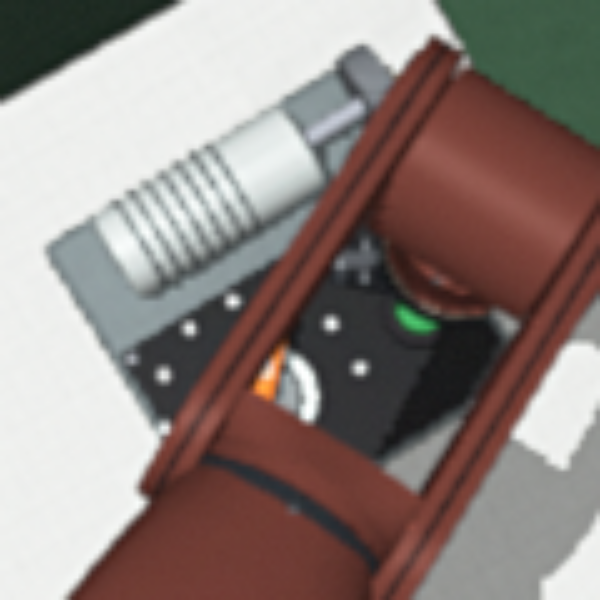

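The pointer (153,235) aims at (163,181), the fifth white dot clockwise of the red one, with two more after it at (195,196) and (217,223). The button measures (549.1,-255.3), as predicted, and the tool is above it. I'll go down and then creep.

>>> drive_tool:
  targets:
    - {"linear": [0, 0, -0.03], "turn": 0}
    - {"linear": [0, 0, -0.03], "turn": 0}
    - {"linear": [0, 0, -0.015], "turn": 0}
    - {"linear": [0, 0, -0.004], "turn": 0}
    - {"linear": [0, 0, 0], "turn": 0}
    - {"linear": [0, 0, 0], "turn": 0}

```text
time_s: 8.53
tcp_pos: [551.7, -254.6, 78.2]
tcp_rot: [-0.017, 0.707, -0.017, -0.707]
contact_force: [0.6, 0.0, 0.6]
width: -0.1
```

>>> drive_tool:
  targets:
    - {"linear": [0, 0, -0.002], "turn": 0}
    - {"linear": [0, 0, -0.002], "turn": 0}
    - {"linear": [0, 0, -0.002], "turn": 0}
    - {"linear": [0, 0, 0], "turn": 0}
    - {"linear": [0, 0, 0], "turn": 0}

```text
time_s: 8.95
tcp_pos: [551.4, -255.4, 71.9]
tcp_rot: [-0.017, 0.707, -0.017, -0.707]
contact_force: [0.9, 0.3, 0.8]
width: -0.1
```

>>> drive_tool:
  targets:
    - {"linear": [0, 0, -0.002], "turn": 0}
    - {"linear": [0, 0, -0.002], "turn": 0}
    - {"linear": [0, 0, 0], "turn": 0}
    - {"linear": [0, 0, 0], "turn": 0}

```text
time_s: 9.28
tcp_pos: [551.4, -255.5, 67.7]
tcp_rot: [-0.017, 0.707, -0.017, -0.707]
contact_force: [1.2, 0.4, 3.1]
width: -0.2
```

>>> drive_tool:
  targets:
    - {"linear": [0, 0, -0.002], "turn": 0}
    - {"linear": [0, 0, -0.001], "turn": 0}
    - {"linear": [0, 0, 0], "turn": 0}
    - {"linear": [0, 0, 0], "turn": 0}

```text
time_s: 9.62
tcp_pos: [551.5, -255.5, 65.9]
tcp_rot: [-0.017, 0.707, -0.017, -0.707]
contact_force: [-2.9, 1.7, 11.6]
width: 0.1
```

>>> drive_tool:
  targets:
    - {"linear": [0, 0, -0.001], "turn": 0}
    - {"linear": [0, 0, 0], "turn": 0}
    - {"linear": [0, 0, 0], "turn": 0}

```text
time_s: 9.87
tcp_pos: [551.5, -255.6, 65.8]
tcp_rot: [-0.017, 0.707, -0.017, -0.707]
contact_force: [-5.5, 3.3, 17.7]
width: -0.3
```

```bash
python3 - <<'E'
from cell import r,eyes
from h import *
s=eyes.snapshot("wrist");cv2.imwrite("pics/w9.png",s["image"][:,:,::-1])
E
```

```text
(no output)
```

View pics/w9.png

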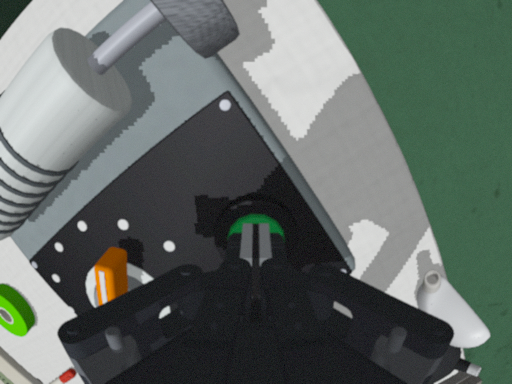

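The fingertip (257,230) is on the green disc, the pointer is unmoved, and a hard stop was reached at 65.8 mm. I'll check the button's height from depth, pressed against released.

```bash
cat >> h.py <<'E'
def greenh(s):
    im=s["image"];hsv=cv2.cvtColor(im,cv2.COLOR_RGB2HSV).astype(int);H,S,V=[hsv[...,i] for i in range(3)]
    m=(H>60)&(H<80)&(S>100)&(V>70);K=s["camera_matrix"];T=s["world_from_camera"];out=[]
    for v,u in zip(*np.nonzero(m)):
        z=s["range_z"][v,u]
        if z<=0: continue
        x,y=u-K[0,2],v-K[1,2];rr=np.hypot(x,y)+1e-9;th=rr/K[0,0];t=z*np.tan(th)
        w=T[:3,:3]@np.array([t*x/rr,-t*y/rr,-z])+T[:3,3]
        if np.hypot(w[0]-550.4,w[1]+254.9)<18: out.append(w)
    return np.array(out)
E
python3 - <<'E'
from cell import eyes
from h import *
import pickle
for s in (pickle.load(open("w8.pkl","rb")),eyes.snapshot("wrist")):
    g=greenh(s);print(len(g),np.percentile(g[:,2],[5,50,95]).round(1))
E
```

```text
1172 [68.  71.6 72.7]
499 [62.4 64.8 66.8]
```

The button is about 6 mm lower than when released, so it is fully down. I'll release it and move up and clear.

>>> drive_tool:
  targets:
    - {"linear": [0, 0, 0.006], "turn": 0}
    - {"linear": [0, 0, 0.01], "turn": 0}
    - {"linear": [0, 0, 0.03], "turn": 0}
    - {"linear": [0, 0, 0.035], "turn": 0}
    - {"linear": [0, 0, 0.035], "turn": 0}
    - {"linear": [-0.015, -0.03, 0.03], "turn": 0}
    - {"linear": [-0.015, -0.03, 0.03], "turn": 0}
    - {"linear": [-0.015, -0.03, 0.03], "turn": 0}
    - {"linear": [-0.015, -0.03, 0.01], "turn": 0}
    - {"linear": [0, 0, 0], "turn": 0}
    - {"linear": [0, 0, 0], "turn": 0}
    - {"linear": [0, 0, 0], "turn": 0}

```text
time_s: 10.97
tcp_pos: [493.8, -367.9, 271.5]
tcp_rot: [0.018, -0.706, 0.017, 0.707]
contact_force: [0.5, -0.1, -0.7]
width: 0.1
```

```bash
python3 - <<'E'
from cell import r,eyes
from h import *
s=eyes.snapshot("wrist");cv2.imwrite("pics/w10.png",s["image"][:,:,::-1])
g=greenh(s);print(len(g),np.percentile(g[:,2],[5,50,95]).round(1) if len(g) else 0)
t=eyes.snapshot("top");cv2.imwrite("pics/t10.png",t["image"][:,:,::-1])
im=t["image"];hsv=cv2.cvtColor(im,cv2.COLOR_RGB2HSV).astype(int);m=(hsv[...,0]>=5)&(hsv[...,0]<22)&(hsv[...,1]>130)&(hsv[...,2]>100)
m[:150]=0;m[210:]=0;m[:,:235]=0;m[:,275:]=0
v,u=np.nonzero(m)
if len(u)>20:
    pts=np.array([onplane(t,p,84)[:2] for p in zip(u,v)]);d=pts-pts.mean(0);w,V=np.linalg.eigh(d.T@d);a=V[:,1];print("ptr",pts.mean(0)-np.load("pose.npz")["ctr"],np.degrees(np.arctan2(a[1],a[0])),np.ptp(d@a))
o=r.observe();print(o["time_s"],o["tcp_pos"],o["contact_force"],o["joint_vel"].round(3))
E
```

```text
535 [66.4 71.5 72.8]
ptr [13.03212996 -3.62376368] 167.90579005088614 70.13025964212574
11.0667 [ 494.20617422 -367.04466946  271.02315397] [-0.95983177 -0.37238693 -0.24291935] [ 0.008 -0.002 -0.002 -0.002 -0.002 -0.002]
```

View pics/w10.png

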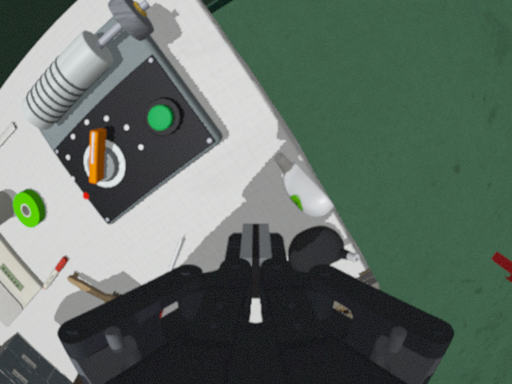

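View pics/t10.png

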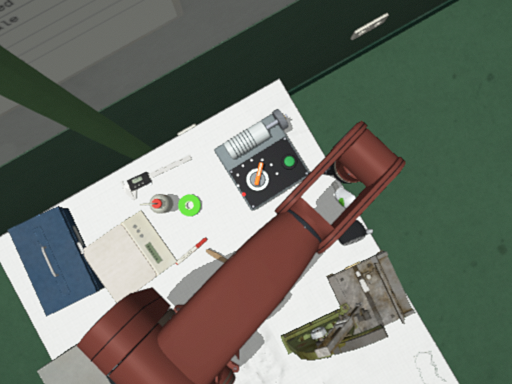

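The pointer (258,173) lies at -12.1° to -15° (-12.75° is ideal), at the fifth dot. The button is back at 71.5 mm, and the bottle, roll, caliper and club heads look unmoved. The arm is clear of everything.

```bash
python3 -c "
from cell import r
print(r.job_done())"
```

```text
the job is handed in; nothing more can be done
None
```

The polisher is set to speed step five, and the start button was then pressed right down and sprang back. I handed the job in at about 11 s of the 40 s allowed; no verdict was reported.

- **Pointer:** I pushed its side clockwise with the shut fingertip, from the red off dot to the fifth white dot, without taking it between the fingers. In the last top view it lies at about -12°, against -12.75° ideal.
- **Start button:** It met a hard stop at about 18 N, roughly 6 mm down. Depth readings put its top at 71.6 mm before the press, 64.8 mm when pressed and 71.5 mm after release.
- **Bystanders:** The bottle, sticker roll and caliper look unmoved in the last top picture; I judged this by eye, without measuring. The arm partly covers the two club heads there, but what shows of them has not moved. The arm ended up clear of everything.
- **Disagreements along the way:** Dot 1's position was spoiled by the white table edge, so I left it out of the fit. I also briefly took the finger to be thinner than it is. This left the pointer near the crest between steps 1 and 2 until I corrected the arc, and no click was overshot.

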